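# Swing the jar round to its stop and unscrew its tight lid

### The job

Turn the wooden turntable by its upright post, counter-clockwise seen from above, until it comes up against its stop, so that the square jar standing in it is braced. Then unscrew the jar's tight steel lid counter-clockwise while the jar stays down in its well, and once the lid comes free lift it straight up just a couple of centimetres. Finish while holding the lid level and still just above the jar's mouth, without letting go, and leave the other things on the desk where they are.

Things in the scene. Friction and masses are not known exactly. Their poses are not given: they have to be found in the camera images.
- turntable (a joint): angle (rad) of the turntable, growing counter-clockwise seen from above; hard stop at 1.571, it starts at about 0, a quarter turn short of it. It turns freely (about 0.12 N m of friction), stays where it is left, and has no return spring.
- turntable_axis (a point): point on the turntable's turning axis, level with the top face of its disc (30 mm above the desk). The disc is pale wood, 300 mm across, 18 mm thick, on a smaller dark metal foot; a small steel block on the foot marks the stop.
- post_top (a point): centre of the top of the upright round dark wooden post by which the turntable is turned: 18 mm diameter, 62 mm tall above the disc (its lowest 8 mm flare to 32 mm), 110 mm from the turning axis, straight across the axis from the jar. It moves with the turntable.
- jar: white stoneware jar, about 0.45 kg: square body 56 x 56 mm, 60 mm high, round neck of 40 mm diameter up to 95 mm. Origin at the centre of its underside, z up. It stands loose on the disc, 70 mm from the turning axis, in a square dark wooden well (walls 16 mm high, 6 mm thick, 1 mm gap all round) which keeps it from turning but not from being lifted.
- jar_mouth (a point): centre of the jar's rim, 95 mm above its underside. Pulled up while its lugs still hold, the lid lifts the whole jar; once free it lifts straight off, and must rise about 10 mm for its lugs and the two greased blades inside it to be clear of neck and seal.
- lid: round brushed-steel twist-off lid on the jar: 58 mm diameter, 27 mm high, 70 g; origin at the centre of its lower edge, z up, 71 mm above the jar's underside (11 mm above the square body). Turning takes about 0.35 N m; it does not rise as it turns. Inner lugs let go after about 1.3 rad (75 degrees) counter-clockwise from above, in one or more grasps, and stay free up to a stop at 2.5 rad.
- seal (a joint): angle (rad) of the black rubber seal in the jar's neck, which the lid's inner blades turn along with the lid (play about 0.1 rad): 0 screwed tight, growing counter-clockwise from above, lid free above about 1.25, stop at 2.5. It stays where it is when the lid is lifted off.
- mug: blue mug, 80 mm across, 90 mm high, origin under its centre; to be left alone.
- books: two stacked books, 150 x 210 x 42 mm, origin under the centre; to be left alone.
- plant: small plant in a terracotta pot 86 mm across, 125 mm high with its leaves, origin under the centre; to be left alone.
- canister: small round white jar with a wooden lid, 64 mm across, 85 mm high, origin under the centre; to be left alone.

How it is judged (in metres and radians):
On the way, in this order (a step that is already met when the one before it is completed fails the run):
1. the turntable is up against its stop, the lid still screwed on (value of joint turntable above 1.52 rad and value of joint seal below 0.5 rad), for 0.2 s.
2. the lid is unscrewed while still seated on the braced jar (value of joint turntable above 1.47 rad and value of joint seal above 1.15 rad and z of lid in the frame of jar below 0.08 m), for 0.1 s.
At the end, for the whole second after the job is handed in: The turntable is still at its stop (within 0.1 rad), the jar sits upright down in its well (within 4 mm), the lid is unscrewed and held by the fingers clear of the jar, level within 0.2 rad and at rest, 10 to 50 mm above its screwed-on height and within 20 mm of straight above the mouth (value of joint turntable above 1.47 rad and value of joint seal above 1.15 rad and z of lid in the frame of jar between 0.081 and 0.121 m and horizontal distance between lid and jar_mouth below 0.02 m and angle between lid's own z axis and vertical below 0.2 rad and linear speed of lid below 0.02 m/s and contact force between the fingers and lid above 2 N and contact force between lid and jar below 0.2 N and z of jar in the frame of turntable_axis below 0.004 m and angle between jar's own z axis and vertical below 0.06 rad); the arm keeps its last pose, push and grip.
It fails at once if the jar was lifted out of its well (z of jar in the frame of turntable_axis above 0.012 m).
It fails at once if the lid was lifted far above the jar (z of lid in the frame of jar above 0.151 m).
It fails at once if a bystander was disturbed (distance of any of mug, books, plant, canister from where it was at the start of the episode above 0.03 m).
It also fails if it takes over 64 s, if anything falls off the work surface, if the arm or the gripper's body presses on something with over 40 N, if the wrist force passes 120 N, or if a joint passes its speed limit or range.

### The arm

A 6-joint arm with a two-finger parallel gripper is mounted at the origin on the work surface. World frame = base frame: x ahead of the robot, y to its left, z up, the work surface at z = 0. Lengths are in m, angles in degrees, forces in N, time in s.
With the tool pointing down it reaches from about 0.4 to 0.825 m from the base axis. Payload 7 kg.
Tool frame: the origin (TCP) lies at the very end of the fingers, on their centre line; the grasp point (between the pads) lies 19 mm behind it; z points along the fingers, y is the line along which they close (so a half turn about z gives the same grasp; the last joint's range is limited). The gripper opens to 88 mm and grips with 3 to 60 N. Pads are 19 mm wide; open, the fingers measure 130 mm over their backs; the gripper's body (78 mm by 193 mm) begins 47 mm behind the grasp point.
Start: joints at [-51.675, 20.546, 0.682, 0, -70.136, -16.507], TCP at [0.251, -0.627, 0.227] pointing down, gripper open.
Joint ranges: [-176.03, 176.03], [-82.01, 121.73], [-58.28, 71.71], [-173.87, 95.51], [-174.79, -0.11], [-173.66, 173.66]. Speed limits (degrees/s): [136.94, 136.94, 172.46, 180, 180, 180].

### API

Orientations are given as [roll, pitch, yaw] about the fixed x, y, z axes, in that order (R = Rz(yaw) Ry(pitch) Rx(roll)).
In Python, from plant import ctrl, cams, workorder gives the robot as it stands.
- The arm moves only by the tool play_rows, never from a script. Its argument "motion" is a list of rows, each an object of numbers: "x", "y", "z": the shift along the tool's x, y, z normalised to -1 to 1, where 1 is 0.025 m; "rx", "ry", "rz": the turn, a rotation vector about the tool's x, y, z normalised to -1 to 1, where 1 is 4 degrees. A call has 1 to 20 rows; each row shifts and turns the commanded pose from where the row before left it, along the tool's axes as they then stand; what a row does not reach is not made up. A row lasts 1/8 s, in which the tool goes at most 62.5 mm and 10.7 degrees, less where a joint would pass 70% of its speed; a pose out of reach is approached as far as the arm can. A call with a number of a shift or a turn outside -1 to 1 is refused whole. A call with a gripper value outside its range is refused whole. "fingers" is the opening, from -1 (shut) to 1 (fully open), set as the call begins (left out, the last holds). The fingers move at their own pace and stop on an object; the grip force is fixed at half the most. Time passes only in rows, so rows that do not move let the fingers close. It gives the time, the measured TCP pose, the force, the opening and the grip force at its end, in the units of the state.
- ctrl.get_obs(): the state, without advancing time (a new reading comes with each control period).
- cams.snapshot(name): name is "side" or "top"; returns the picture (384x512x3 uint8, blue, green, red); there is no depth.
- cams.get_calibration(name): a dict with "vertical_fov" (degrees; the focal length in pixels is half the picture's height over the tangent of half this angle, whatever the lens; pixels are square), "cx", "cy" (the principal point, pixels), "position" and "rotation" of the camera in the world. Camera axes: x right, y up, looking along -z (the intrinsics and any distortion apply to the point x, -y, -z); pixel columns grow to the right and rows downward; lengths in m; the calibration is good to about 2 mm. A picture is of the moment at which its call begins. get_calibration takes no time and is no camera call.
- workorder.close_job(): hands the job in; it is judged then, once.
The state is a dict: "clock": time; "joint_pos": joint angles; "qvel": joint speeds; "tau": joint torques, N m; "tool_pos": TCP position; "orientation": TCP orientation; "force": force on the tool from outside, world axes, zero at the start; "moment": the same for the moment, N m; "opening": finger opening in m; "gripper_force": force on a finger pad.
Only numpy, scipy, OpenCV 4.12 (cv2) and the standard library are available. Lean on these libraries where they do the work, as an engineer would, in place of code of your own. Each camera call takes 0.05 s, during which the arm holds its last target. There are 200 camera calls.

## Working session

There is one attempt and no reset: what is moved stays moved. The work goes in short steps, Python scripts to look and compute and a tool call to move; the robot and the scene stay as the last step left them, time stands still between calls to the robot, and variables do not carry over. Pictures are saved under pics/ and viewed, at most 10 in all, crops included, and the job is handed in when it is done.

Besides the shell and the picture viewer there is one more tool, called after ">>>" as name(argument=value, ...) on one line, values as JSON. play_rows: Moves the arm, as the interface text tells. Its arguments: {"type":"object","properties":{"motion":{"type":"array"},"fingers":{"type":"number"}},"required":["motion"]}

```bash
mkdir -p pics; ls; python3 - <<'E'
from plant import ctrl,cams
import cv2
print(ctrl.get_obs())
for n in("top","side"):
    print(n,cams.get_calibration(n)); cv2.imwrite(f"pics/{n}0.png",cams.snapshot(n))
E
```

```text
pics
{'clock': 0.0, 'joint_pos': array([-5.16729633e+01,  2.05931737e+01,  6.34837349e-01, -2.01657724e-02,
       -7.01349437e+01, -1.65090083e+01]), 'qvel': array([-0.01246383, -0.02434841,  0.01974962, -0.02563609,  0.01119423,
        0.08054814]), 'tau': array([ 3.79301548e-05, -5.82715273e+01,  2.93050021e+01,  6.99712828e+00,
        6.71576199e-03, -1.45477657e-04]), 'tool_pos': array([ 0.25069652, -0.62620763,  0.22561099]), 'orientation': array([ 1.79905178e+02, -8.33410374e-03, -1.58188833e+02]), 'force': array([ 0.6627977 ,  0.02640077, -0.41957042]), 'moment': array([-0.02163494,  0.00866841,  0.01120336]), 'gripper_force': 0.0, 'opening': 0.08740058242697724}
top {'vertical_fov': 52.27296431238038, 'cx': 251.99975298269683, 'cy': 188.42912355675256, 'position': array([ 0.38579265, -0.0273124 ,  1.1712773 ]), 'rotation': array([  8.04201019,  -0.21658162, -91.20017534])}
side {'vertical_fov': 43.030932185898905, 'cx': 261.55228665262274, 'cy': 195.7951303501894, 'position': array([-0.18608612,  0.68992772,  1.18489042]), 'rotation': array([  43.77846536,    0.66230267, -134.83531727])}
```

View pics/top0.png

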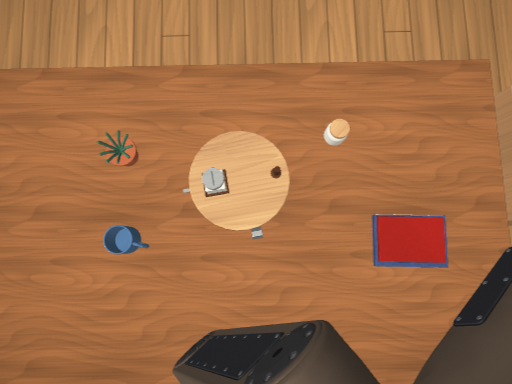

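View pics/side0.png

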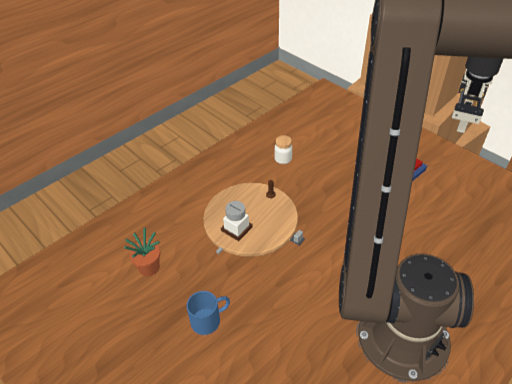

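The top view shows the disc centred near (239,180), the lid at (213,180), the post at (276,172) and the stop block at (257,233). The side view shows the lid at (236,210) and the post at (271,185). I'll enlarge both to measure.

```bash
cat > h.py <<'E'
import numpy as np, cv2
from scipy.spatial.transform import Rotation as R
from plant import ctrl,cams
def ray(n,u,v):
    c=cams.get_calibration(n); f=192/np.tan(np.radians(c["vertical_fov"]/2))
    d=np.array([(u-c["cx"])/f,-(v-c["cy"])/f,-1]); return np.array(c["position"]),R.from_euler("xyz",c["rotation"],degrees=True).apply(d)
def at(n,u,v,z):
    p,d=ray(n,u,v); return p+d*(z-p[2])/d[2]
def proj(n,P):
    c=cams.get_calibration(n); f=192/np.tan(np.radians(c["vertical_fov"]/2))
    q=R.from_euler("xyz",c["rotation"],degrees=True).inv().apply(np.array(P)-c["position"])
    return np.array([c["cx"]+f*q[0]/-q[2],c["cy"]-f*q[1]/-q[2]])
def crop(n,img,u0,v0,w,h,s,name):
    cv2.imwrite(name,cv2.resize(img[v0:v0+h,u0:u0+w],None,fx=s,fy=s,interpolation=cv2.INTER_CUBIC))
E
python3 - <<'E'
from h import *
a=cv2.imread("pics/top0.png");b=cv2.imread("pics/side0.png")
A=cv2.resize(a[120:245,175:300],None,fx=4.5,fy=4.5,interpolation=2) if 0 else cv2.resize(a[125:245,180:300],(600,600),interpolation=2)
cv2.imwrite("pics/topc.png",A)
cv2.imwrite("pics/sidec.png",cv2.resize(b[165:265,195:315],(720,600),interpolation=2))
# disc ellipse by colour
hsv=cv2.cvtColor(a,cv2.COLOR_BGR2HSV); print(hsv[210,240],hsv[280,150])
print(at("top",239.5,180.5,.03),at("top",213,180,.128),at("top",276,171,.092),at("side",236,208,.128),at("side",271,182,.092))
E
```

```text
[ 15 121 226] [ 13 155 169]
[0.57131958 0.00141575 0.03      ] [0.55821038 0.07045182 0.128     ] [ 0.58613613 -0.10290154  0.092     ] [0.55906498 0.07213602 0.128     ] [ 0.58727771 -0.10374095  0.092     ]
```

View pics/topc.png

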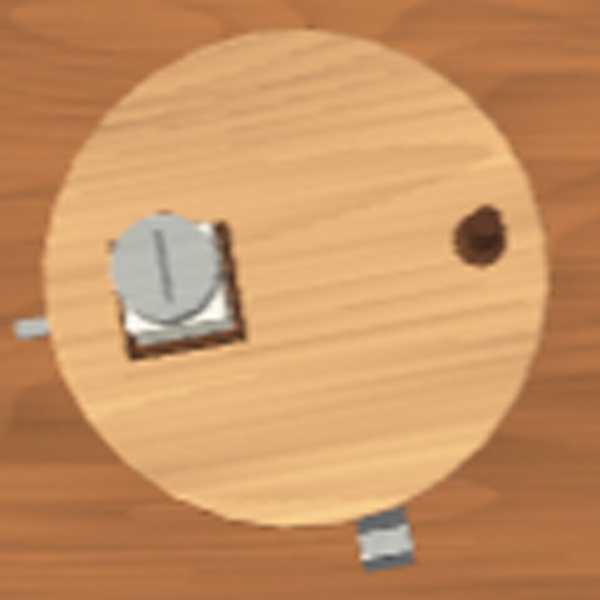

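View pics/sidec.png

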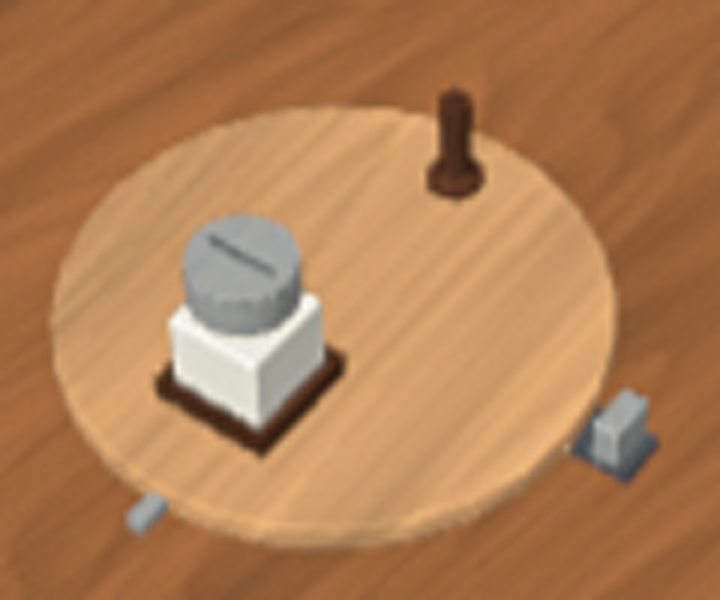

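Top crop: disc spans (45–548, 30–525), lid top at (165,266), post top at about (487,218), post base at (480,243). Side crop: lid top at (243,247), post top at (455,97).

```bash
python3 - <<'E'
from h import *
t=lambda u,v:(180+u/5-.4,125+v/5-.4); s=lambda u,v:(195+u/6-.4,165+v/6-.4)
ax=at("top",*t(296.5,277.5),.03)
edges=[at("top",*t(*p),.03) for p in((45,278),(548,278),(297,30))]
L1=at("top",*t(165,266),.128);L2=at("side",*s(243,247),.128)
P1=at("top",*t(487,218),.092);P2=at("side",*s(455,97),.092);B=at("top",*t(478,245),.034)
for n,x in dict(ax=ax,L1=L1,L2=L2,P1=P1,P2=P2,B=B).items(): print(n,x.round(4),'r',np.hypot(*(x-ax)[:2]).round(4),'ang',np.degrees(np.arctan2(*(x-ax)[1::-1])).round(1))
print(np.array(edges).round(4))
L=(L1+L2)/2;P=(P1+P2)/2; v=(P-L)[:2]; print("L-P",np.hypot(*v),"ang",np.degrees(np.arctan2(v[1],v[0])),"axis from LP",(L+v.repeat(1)[[0,1,0]]*70/180*[1,1,0])[:2])
o=ctrl.get_obs(); print(R.from_euler("xyz",o["orientation"],degrees=True).as_matrix().round(3))
E
```

```text
ax [0.5726 0.0032 0.03  ] r 0.0 ang 0.0
L1 [0.5643 0.0715 0.128 ] r 0.0688 ang 96.9
L2 [0.5675 0.0679 0.128 ] r 0.065 ang 94.5
P1 [ 0.5941 -0.1059  0.092 ] r 0.1112 ang -78.8
P2 [ 0.5925 -0.1065  0.092 ] r 0.1115 ang -79.7
B [ 0.5892 -0.1044  0.034 ] r 0.1088 ang -81.2
[[ 5.753e-01  1.516e-01  3.000e-02]
 [ 5.692e-01 -1.454e-01  3.000e-02]
 [ 7.234e-01  4.000e-04  3.000e-02]]
L-P 0.1780536992928275 ang -81.14709930644817 axis from LP [0.5765384  0.00129896]
[[-0.928 -0.372 -0.001]
 [-0.372  0.928  0.001]
 [ 0.     0.001 -1.   ]]
```

Measured points agree with the given sizes: axis is about (0.573, 0.0025), post about (0.592, -0.106), and the jar ends up near (0.504, -0.010). I'll move above the post with the fingers part open, so they form a cage.

>>> play_rows(motion=[{"x": -1, "y": 0.7}, {"x": -1, "y": 0.7}, {"x": -1, "y": 0.7}, {"x": -1, "y": 0.7}, {"x": -1, "y": 0.7}, {"x": -1, "y": 0.7}, {"x": -1, "y": 0.7}, {"x": -1, "y": 0.7}, {"x": -1, "y": 0.7}, {"x": -1, "y": 0.7}, {"x": -1, "y": 0.7}, {"x": -1, "y": 0.7}, {"x": -1, "y": 0.7}, {"x": -1, "y": 0.7}, {"x": -1, "y": 0.7}, {"x": -1, "y": 0.7}, {"x": -1, "y": 0.7}, {"x": -1, "y": 0.7}, {"x": -1, "y": 0.7}, {"x": -1, "y": 0.7}], fingers=-0.1)

```text
$.motion[0]: bad value
```

>>> play_rows(motion=[{"rz": -1}, {"rz": -1}, {"rz": -1}, {"rz": -1}, {"rz": -1}, {"rz": -1}, {"rz": -1}, {"rz": -1}, {"rz": -1}, {"rz": -1}, {"rz": -1}, {"rz": -1}, {"rz": -1}, {"rz": -1}, {"rz": -1}, {"rz": -1}, {"rz": -1}, {"rz": -1}, {"rz": -1}, {"rz": -0.5}])

```text
$.motion[0]: bad value
```

>>> play_rows(motion=[{"x": -1, "y": 0.7, "z": 0, "rx": 0, "ry": 0, "rz": 0}], fingers=-0.1)

```text
clock: 0.22
tool_pos: [0.2667, -0.6014, 0.2254]
orientation: [179.9, -0.0, -158.3]
force: [0.7, 0.6, -0.2]
opening: 0.0823
gripper_force: 0.0
```

>>> play_rows(motion=[{"x": -1, "y": 0.7, "z": 0, "rx": 0, "ry": 0, "rz": 0}, {"x": -1, "y": 0.7, "z": 0, "rx": 0, "ry": 0, "rz": 0}, {"x": -1, "y": 0.7, "z": 0, "rx": 0, "ry": 0, "rz": 0}, {"x": -1, "y": 0.7, "z": 0, "rx": 0, "ry": 0, "rz": 0}, {"x": -1, "y": 0.7, "z": 0, "rx": 0, "ry": 0, "rz": 0}, {"x": -1, "y": 0.7, "z": 0, "rx": 0, "ry": 0, "rz": 0}, {"x": -1, "y": 0.7, "z": 0, "rx": 0, "ry": 0, "rz": 0}, {"x": -1, "y": 0.7, "z": 0, "rx": 0, "ry": 0, "rz": 0}, {"x": -1, "y": 0.7, "z": 0, "rx": 0, "ry": 0, "rz": 0}, {"x": -1, "y": 0.7, "z": 0, "rx": 0, "ry": 0, "rz": 0}, {"x": -1, "y": 0.7, "z": 0, "rx": 0, "ry": 0, "rz": 0}, {"x": -1, "y": 0.7, "z": 0, "rx": 0, "ry": 0, "rz": 0}, {"x": -1, "y": 0.7, "z": 0, "rx": 0, "ry": 0, "rz": 0}, {"x": -1, "y": 0.7, "z": 0, "rx": 0, "ry": 0, "rz": 0}, {"x": -1, "y": 0.7, "z": 0, "rx": 0, "ry": 0, "rz": 0}, {"x": -1, "y": 0.7, "z": 0, "rx": 0, "ry": 0, "rz": 0}, {"x": -1, "y": 0.7, "z": 0, "rx": 0, "ry": 0, "rz": 0}, {"x": -1, "y": 0.7, "z": 0, "rx": 0, "ry": 0, "rz": 0}, {"x": -1, "y": 0.7, "z": 0, "rx": 0, "ry": 0, "rz": 0}])

```text
clock: 2.6
tool_pos: [0.5852, -0.115, 0.2262]
orientation: [180.0, -0.0, -158.2]
force: [0.2, 0.0, -0.6]
opening: 0.0394
gripper_force: 0.0
```

>>> play_rows(motion=[{"x": 0, "y": 0, "z": 0, "rx": 0, "ry": 0, "rz": -1}, {"x": 0, "y": 0, "z": 0, "rx": 0, "ry": 0, "rz": -1}, {"x": 0, "y": 0, "z": 0, "rx": 0, "ry": 0, "rz": -1}, {"x": 0, "y": 0, "z": 0, "rx": 0, "ry": 0, "rz": -1}, {"x": 0, "y": 0, "z": 0, "rx": 0, "ry": 0, "rz": -1}, {"x": 0, "y": 0, "z": 0, "rx": 0, "ry": 0, "rz": -1}, {"x": 0, "y": 0, "z": 0, "rx": 0, "ry": 0, "rz": -1}, {"x": 0, "y": 0, "z": 0, "rx": 0, "ry": 0, "rz": -1}, {"x": 0, "y": 0, "z": 0, "rx": 0, "ry": 0, "rz": -1}, {"x": 0, "y": 0, "z": 0, "rx": 0, "ry": 0, "rz": -1}, {"x": 0, "y": 0, "z": 0, "rx": 0, "ry": 0, "rz": -1}, {"x": 0, "y": 0, "z": 0, "rx": 0, "ry": 0, "rz": -1}, {"x": 0, "y": 0, "z": 0, "rx": 0, "ry": 0, "rz": -1}, {"x": 0, "y": 0, "z": 0, "rx": 0, "ry": 0, "rz": -1}, {"x": 0, "y": 0, "z": 0, "rx": 0, "ry": 0, "rz": -1}, {"x": 0, "y": 0, "z": 0, "rx": 0, "ry": 0, "rz": -1}, {"x": 0, "y": 0, "z": 0, "rx": 0, "ry": 0, "rz": -1}, {"x": 0, "y": 0, "z": 0, "rx": 0, "ry": 0, "rz": -1}, {"x": 0, "y": 0, "z": 0, "rx": 0, "ry": 0, "rz": -1}, {"x": 0, "y": 0, "z": 0, "rx": 0, "ry": 0, "rz": -0.5}])

```text
clock: 5.1
tool_pos: [0.5847, -0.1159, 0.2262]
orientation: [180.0, 0.0, -80.1]
force: [0.5, -0.0, 0.4]
opening: 0.0392
gripper_force: 0.0
```

>>> play_rows(motion=[{"x": -0.35, "y": -0.35, "z": 0, "rx": 0, "ry": 0, "rz": 0}, {"x": 0, "y": 0, "z": 1, "rx": 0, "ry": 0, "rz": 0}, {"x": 0, "y": 0, "z": 1, "rx": 0, "ry": 0, "rz": 0}, {"x": 0, "y": 0, "z": 1, "rx": 0, "ry": 0, "rz": 0}, {"x": 0, "y": 0, "z": 1, "rx": 0, "ry": 0, "rz": 0}, {"x": 0, "y": 0, "z": 0.8, "rx": 0, "ry": 0, "rz": 0}, {"x": 0, "y": 0, "z": 0, "rx": 0, "ry": 0, "rz": 0}])

```text
clock: 5.98
tool_pos: [0.5913, -0.1053, 0.1049]
orientation: [179.8, 0.0, -80.2]
force: [0.1, -0.3, 0.4]
opening: 0.0395
gripper_force: 0.0
```

```bash
python3 - <<'E'
from h import *
a=cams.snapshot("top");b=cams.snapshot("side")
A=cv2.resize(a[120:220,220:320],(500,500),interpolation=2);B=cv2.resize(b[130:230,230:290],(300,500),interpolation=2)
cv2.imwrite("pics/m1.png",np.hstack([A,B]))
E
```

```text
(no output)
```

View pics/m1.png

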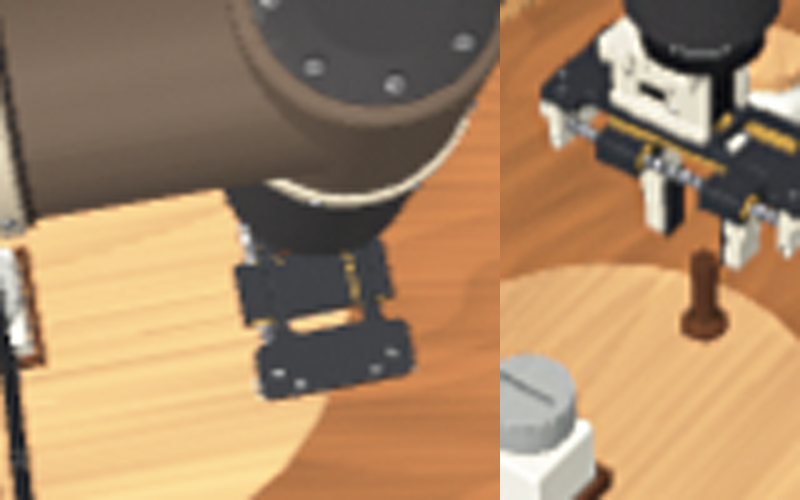

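The side view has the post top at (704,255), between the fingertips at (660,228) and (740,262). I'll descend and start turning.

>>> play_rows(motion=[{"x": 0, "y": 0, "z": 0.8, "rx": 0, "ry": 0, "rz": 0}, {"x": 0, "y": 0, "z": 0.8, "rx": 0, "ry": 0, "rz": 0}, {"x": 0, "y": 0, "z": 0.4, "rx": 0, "ry": 0, "rz": 0}, {"x": 0, "y": -0.2, "z": 0, "rx": 0, "ry": 0, "rz": 0}, {"x": 0, "y": -0.31, "z": 0, "rx": 0, "ry": 0, "rz": -1}, {"x": 0, "y": -0.31, "z": 0, "rx": 0, "ry": 0, "rz": -1}, {"x": 0, "y": -0.31, "z": 0, "rx": 0, "ry": 0, "rz": -1}, {"x": 0, "y": -0.31, "z": 0, "rx": 0, "ry": 0, "rz": -1}, {"x": 0, "y": -0.31, "z": 0, "rx": 0, "ry": 0, "rz": -1}])

```text
clock: 7.2
tool_pos: [0.6345, -0.0929, 0.0577]
orientation: [-180.0, -0.0, -60.1]
force: [-1.6, 0.6, -0.7]
opening: 0.0392
gripper_force: 0.6
```

>>> play_rows(motion=[{"x": -0.02, "y": -0.31, "z": 0, "rx": 0, "ry": 0, "rz": -1}, {"x": -0.02, "y": -0.31, "z": 0, "rx": 0, "ry": 0, "rz": -1}, {"x": -0.02, "y": -0.31, "z": 0, "rx": 0, "ry": 0, "rz": -1}, {"x": -0.02, "y": -0.31, "z": 0, "rx": 0, "ry": 0, "rz": -1}, {"x": -0.02, "y": -0.31, "z": 0, "rx": 0, "ry": 0, "rz": -1}, {"x": -0.02, "y": -0.31, "z": 0, "rx": 0, "ry": 0, "rz": -1}, {"x": -0.02, "y": -0.31, "z": 0, "rx": 0, "ry": 0, "rz": -1}, {"x": -0.02, "y": -0.31, "z": 0, "rx": 0, "ry": 0, "rz": -1}, {"x": -0.02, "y": -0.31, "z": 0, "rx": 0, "ry": 0, "rz": -1}, {"x": -0.02, "y": -0.31, "z": 0, "rx": 0, "ry": 0, "rz": -1}])

```text
clock: 8.45
tool_pos: [0.6817, -0.0334, 0.0577]
orientation: [-180.0, -0.0, -20.1]
force: [-2.2, -1.5, -0.3]
opening: 0.0395
gripper_force: 0.5
```

>>> play_rows(motion=[{"x": -0.03, "y": -0.31, "z": 0, "rx": 0, "ry": 0, "rz": -1}, {"x": -0.03, "y": -0.31, "z": 0, "rx": 0, "ry": 0, "rz": -1}, {"x": -0.03, "y": -0.31, "z": 0, "rx": 0, "ry": 0, "rz": -1}, {"x": -0.03, "y": -0.31, "z": 0, "rx": 0, "ry": 0, "rz": -1}, {"x": -0.03, "y": -0.31, "z": 0, "rx": 0, "ry": 0, "rz": -1}, {"x": -0.03, "y": -0.31, "z": 0, "rx": 0, "ry": 0, "rz": -1}, {"x": 0, "y": -0.15, "z": 0, "rx": 0, "ry": 0, "rz": -0.5}])

```text
clock: 9.32
tool_pos: [0.6857, 0.0169, 0.0579]
orientation: [180.0, -0.1, 5.9]
force: [0.4, -0.8, 0.8]
opening: 0.0394
gripper_force: 0.7
```

>>> play_rows(motion=[{"x": 0, "y": -0.1, "z": 0, "rx": 0, "ry": 0, "rz": -0.3}, {"x": 0, "y": -0.1, "z": 0, "rx": 0, "ry": 0, "rz": -0.3}, {"x": 0, "y": -0.1, "z": 0, "rx": 0, "ry": 0, "rz": -0.3}, {"x": 0, "y": -0.1, "z": 0, "rx": 0, "ry": 0, "rz": -0.3}, {"x": 0, "y": 0, "z": 0, "rx": 0, "ry": 0, "rz": 0}])

```text
clock: 9.95
tool_pos: [0.683, 0.0266, 0.0563]
orientation: [-180.0, 0.0, 10.6]
force: [-0.7, -0.1, 0.0]
opening: 0.0391
gripper_force: 0.0
```

>>> play_rows(motion=[{"x": 0, "y": -0.1, "z": 0, "rx": 0, "ry": 0, "rz": 0}, {"x": 0, "y": -0.1, "z": 0, "rx": 0, "ry": 0, "rz": 0}, {"x": 0, "y": 0, "z": 0, "rx": 0, "ry": 0, "rz": 0}])

```text
clock: 10.32
tool_pos: [0.6824, 0.0312, 0.0564]
orientation: [180.0, 0.0, 10.6]
force: [2.8, -2.0, -1.8]
opening: 0.0395
gripper_force: 1.2
```

>>> play_rows(motion=[{"x": 0, "y": -0.1, "z": 0, "rx": 0, "ry": 0, "rz": 0}, {"x": 0, "y": -0.1, "z": 0, "rx": 0, "ry": 0, "rz": 0}, {"x": 0, "y": 0, "z": 0, "rx": 0, "ry": 0, "rz": 0}])

```text
clock: 10.7
tool_pos: [0.6823, 0.0315, 0.0564]
orientation: [179.7, 0.0, 10.6]
force: [9.5, -22.3, -5.3]
opening: 0.0399
gripper_force: 11.9
```

Against the stop: 24 N with the post stalled. I'll hold briefly, back off and lift.

>>> play_rows(motion=[{"x": 0, "y": 0, "z": 0, "rx": 0, "ry": 0, "rz": 0}, {"x": 0, "y": 0, "z": 0, "rx": 0, "ry": 0, "rz": 0}, {"x": 0, "y": 0.3, "z": 0, "rx": 0, "ry": 0, "rz": 0}, {"x": 0, "y": 0.2, "z": 0, "rx": 0, "ry": 0, "rz": 0}, {"x": 0, "y": 0, "z": -0.5, "rx": 0, "ry": 0, "rz": 0}, {"x": 0, "y": 0, "z": -1, "rx": 0, "ry": 0, "rz": 0}, {"x": 0, "y": 0, "z": -1, "rx": 0, "ry": 0, "rz": 0}, {"x": 0, "y": 0, "z": -1, "rx": 0, "ry": 0, "rz": 0}, {"x": 0, "y": 0, "z": -1, "rx": 0, "ry": 0, "rz": 0}, {"x": 0, "y": 0, "z": -1, "rx": 0, "ry": 0, "rz": 0}, {"x": 0, "y": 0, "z": -1, "rx": 0, "ry": 0, "rz": 0}, {"x": 0, "y": 0, "z": 0, "rx": 0, "ry": 0, "rz": 0}], fingers=-0.1)

```text
clock: 12.2
tool_pos: [0.6849, 0.0248, 0.2229]
orientation: [-180.0, -0.3, 10.7]
force: [0.0, -0.4, 0.1]
opening: 0.0398
gripper_force: 0.0
```

```bash
python3 - <<'E'
from h import *
o=ctrl.get_obs(); print(o["joint_pos"].round(1),o["tool_pos"].round(4))
a=cams.snapshot("top");b=cams.snapshot("side")
A=cv2.resize(a[140:260,190:270],(400,600),interpolation=2);B=cv2.resize(b[170:290,215:295],(400,600),interpolation=2)
cv2.imwrite("pics/m2.png",np.hstack([A,B]))
E
```

```text
[ 18.3  21.4   1.5   0.  -69.8  82.3] [0.6849 0.0248 0.2229]
```

View pics/m2.png

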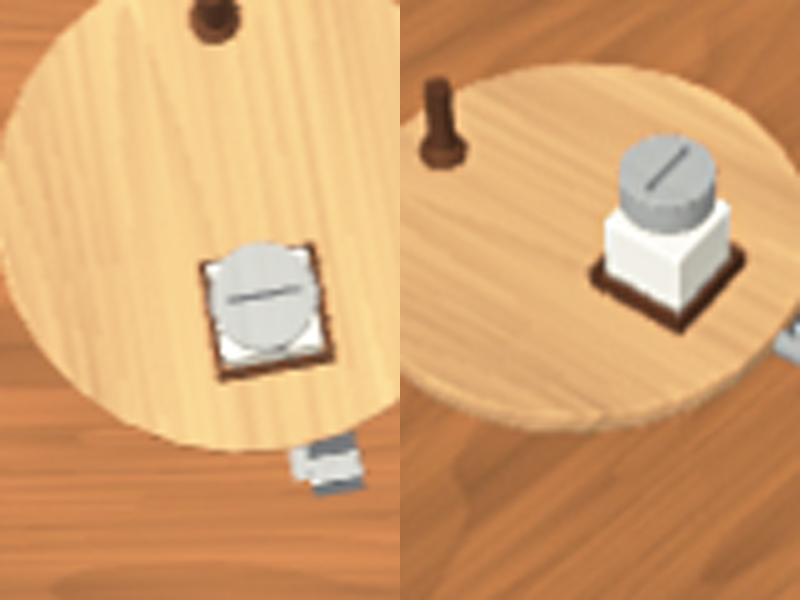

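The turntable is at its stop: pointer against the block at (310,462) in the crop. The lid slot is centred at (264,295) in the top crop and at (268,169) in the side half.

```bash
python3 - <<'E'
from h import *
L1=at("top",190+264/5-.4,140+295/5-.4,.128);L2=at("side",215+267/5-.4,170+169/5-.4,.128)
print(L1,L2)
P=at("top",190+214/5-.4,140+12/5-.4,.092); P2=at("side",215+38/5-.4,170+84/5-.4,.092);print(P,P2)
o=ctrl.get_obs();M=R.from_euler("xyz",o["orientation"],degrees=True)
for L in((L1+L2)/2,): print(L, M.inv().apply(L-o["tool_pos"])/.025)
E
```

```text
[ 0.50605779 -0.00801791  0.128     ] [ 0.50503475 -0.00692527  0.128     ]
[0.67209059 0.01814014 0.092     ] [0.68374133 0.01887285 0.092     ]
[ 0.50554627 -0.00747159  0.128     ] [-7.23796546 -0.05621009  3.66441388]
```

>>> play_rows(motion=[{"x": -0.9, "y": -0.01, "z": 0, "rx": 0, "ry": 0, "rz": 0}, {"x": -0.9, "y": -0.01, "z": 0, "rx": 0, "ry": 0, "rz": 0}, {"x": -0.9, "y": -0.01, "z": 0, "rx": 0, "ry": 0, "rz": 0}, {"x": -0.9, "y": -0.01, "z": 0, "rx": 0, "ry": 0, "rz": 0}, {"x": -0.9, "y": -0.01, "z": 0, "rx": 0, "ry": 0, "rz": 0}, {"x": -0.9, "y": -0.01, "z": 0, "rx": 0, "ry": 0, "rz": 0}, {"x": -0.9, "y": 0, "z": 0, "rx": 0, "ry": 0, "rz": 0}, {"x": -0.93, "y": 0, "z": 0, "rx": 0, "ry": 0, "rz": 0}, {"x": 0, "y": 0, "z": 1, "rx": 0, "ry": 0, "rz": 0}, {"x": 0, "y": 0, "z": 1, "rx": 0, "ry": 0, "rz": 0}, {"x": 0, "y": 0, "z": 0.6, "rx": 0, "ry": 0, "rz": 0}, {"x": 0, "y": 0, "z": 0, "rx": 0, "ry": 0, "rz": 0}, {"x": 0, "y": 0, "z": 0, "rx": 0, "ry": 0, "rz": 0}], fingers=1)

```text
clock: 13.92
tool_pos: [0.5063, -0.0078, 0.1547]
orientation: [180.0, -0.0, 10.6]
force: [-0.3, -0.2, 1.0]
opening: 0.0874
gripper_force: 0.0
```

```bash
python3 - <<'E'
from h import *
o=ctrl.get_obs(); print(o["joint_pos"].round(1),o["tool_pos"].round(4),o["orientation"].round(2))
b=cams.snapshot("side")
cv2.imwrite("pics/m3.png",cv2.resize(b[140:240,220:320],(500,500),interpolation=2))
E
```

```text
[ 21.4   8.2 -26.2   0.  -55.6  79.2] [ 0.5063 -0.0078  0.1547] [ 1.7999e+02 -3.0000e-02  1.0630e+01]
```

View pics/m3.png

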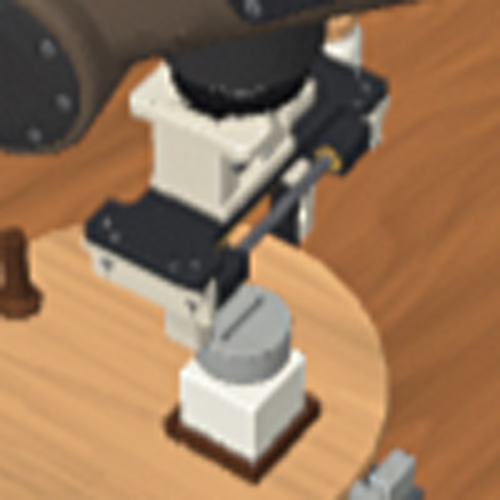

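Fingertips at about (185,340) and (295,240) straddle the lid top at (250,320). I'll descend and grip.

>>> play_rows(motion=[{"x": 0, "y": 0, "z": 0.6, "rx": 0, "ry": 0, "rz": 0}, {"x": 0, "y": 0, "z": 0.6, "rx": 0, "ry": 0, "rz": 0}, {"x": 0, "y": 0, "z": 0.6, "rx": 0, "ry": 0, "rz": 0}, {"x": 0, "y": 0, "z": 0.36, "rx": 0, "ry": 0, "rz": 0}, {"x": 0, "y": 0, "z": 0, "rx": 0, "ry": 0, "rz": 0}])

```text
clock: 14.6
tool_pos: [0.5053, -0.0081, 0.0991]
orientation: [180.0, 0.1, 10.6]
force: [0.2, 0.8, 0.4]
opening: 0.0874
gripper_force: 0.0
```

>>> play_rows(motion=[{"x": 0, "y": 0, "z": 0, "rx": 0, "ry": 0, "rz": 0}, {"x": 0, "y": 0, "z": 0, "rx": 0, "ry": 0, "rz": 0}, {"x": 0, "y": 0, "z": 0, "rx": 0, "ry": 0, "rz": 0}, {"x": 0, "y": 0, "z": 0, "rx": 0, "ry": 0, "rz": 0}, {"x": 0, "y": 0, "z": 0, "rx": 0, "ry": 0, "rz": 0}, {"x": 0, "y": 0, "z": 0, "rx": 0, "ry": 0, "rz": 0}], fingers=-1)

```text
clock: 15.35
tool_pos: [0.5059, -0.0079, 0.1003]
orientation: [180.0, -0.0, 10.6]
force: [-1.4, 0.3, 4.1]
opening: 0.0572
gripper_force: 30.0
```

>>> play_rows(motion=[{"x": 0, "y": 0, "z": 0, "rx": 0, "ry": 0, "rz": -0.5}, {"x": 0, "y": 0, "z": 0, "rx": 0, "ry": 0, "rz": -0.5}, {"x": 0, "y": 0, "z": 0, "rx": 0, "ry": 0, "rz": -0.5}, {"x": 0, "y": 0, "z": 0, "rx": 0, "ry": 0, "rz": -0.5}, {"x": 0, "y": 0, "z": 0, "rx": 0, "ry": 0, "rz": -0.5}, {"x": 0, "y": 0, "z": 0, "rx": 0, "ry": 0, "rz": -0.5}, {"x": 0, "y": 0, "z": 0, "rx": 0, "ry": 0, "rz": -0.5}, {"x": 0, "y": 0, "z": 0, "rx": 0, "ry": 0, "rz": -0.5}, {"x": 0, "y": 0, "z": 0, "rx": 0, "ry": 0, "rz": -0.5}, {"x": 0, "y": 0, "z": 0, "rx": 0, "ry": 0, "rz": -0.5}])

```text
clock: 16.6
tool_pos: [0.506, -0.0078, 0.1003]
orientation: [-180.0, -0.0, 30.7]
force: [-1.1, 0.9, 5.8]
opening: 0.0574
gripper_force: 30.0
```

```bash
python3 - <<'E'
from h import *
o=ctrl.get_obs(); print(o["moment"].round(3),o["force"].round(1),o["gripper_force"],o["opening"])
E
```

```text
[ 0.175  0.473 -0.477] [-1.1  0.9  5.8] 30.000978223979473 0.057362675410597794
```

>>> play_rows(motion=[{"x": 0, "y": 0, "z": 0, "rx": 0, "ry": 0, "rz": -0.8}, {"x": 0, "y": 0, "z": 0, "rx": 0, "ry": 0, "rz": -0.8}, {"x": 0, "y": 0, "z": 0, "rx": 0, "ry": 0, "rz": -0.8}, {"x": 0, "y": 0, "z": 0, "rx": 0, "ry": 0, "rz": -0.8}, {"x": 0, "y": 0, "z": 0, "rx": 0, "ry": 0, "rz": -0.8}, {"x": 0, "y": 0, "z": 0, "rx": 0, "ry": 0, "rz": -0.8}, {"x": 0, "y": 0, "z": 0, "rx": 0, "ry": 0, "rz": -0.8}, {"x": 0, "y": 0, "z": 0, "rx": 0, "ry": 0, "rz": -0.8}, {"x": 0, "y": 0, "z": 0, "rx": 0, "ry": 0, "rz": -0.8}, {"x": 0, "y": 0, "z": 0, "rx": 0, "ry": 0, "rz": -0.8}, {"x": 0, "y": 0, "z": 0, "rx": 0, "ry": 0, "rz": -0.8}, {"x": 0, "y": 0, "z": 0, "rx": 0, "ry": 0, "rz": -0.8}, {"x": 0, "y": 0, "z": 0, "rx": 0, "ry": 0, "rz": -0.8}, {"x": 0, "y": 0, "z": 0, "rx": 0, "ry": 0, "rz": -0.8}, {"x": 0, "y": 0, "z": 0, "rx": 0, "ry": 0, "rz": -0.8}, {"x": 0, "y": 0, "z": 0, "rx": 0, "ry": 0, "rz": -0.8}, {"x": 0, "y": 0, "z": 0, "rx": 0, "ry": 0, "rz": -0.8}, {"x": 0, "y": 0, "z": 0, "rx": 0, "ry": 0, "rz": -0.8}, {"x": 0, "y": 0, "z": 0, "rx": 0, "ry": 0, "rz": -0.8}, {"x": 0, "y": 0, "z": 0, "rx": 0, "ry": 0, "rz": -0.8}])

```text
clock: 19.1
tool_pos: [0.5056, -0.0071, 0.1004]
orientation: [180.0, -0.1, 94.7]
force: [-3.3, 5.5, 10.2]
opening: 0.057
gripper_force: 30.0
```

```bash
python3 - <<'E'
from h import *
o=ctrl.get_obs(); print(o["moment"].round(3),o["force"].round(1),o["joint_pos"].round(1))
cv2.imwrite("pics/m4.png",cv2.resize(cams.snapshot("side")[140:240,220:320],(500,500),interpolation=2))
E
```

```text
[ 2.035  1.608 -0.522] [-3.3  5.5 10.2] [ 2.140e+01  1.180e+01 -3.010e+01 -1.000e-01 -4.810e+01  1.634e+02]
```

View pics/m4.png

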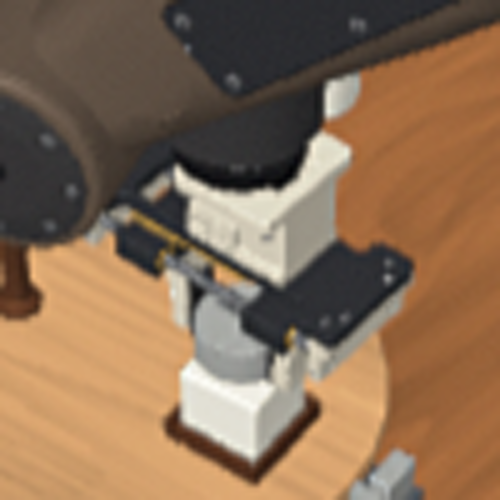

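The hand turned 84° with steady resistance (0.5 N m). The wrist still has about 10° of range, so I'll add 6° and then test-lift a few millimetres.

>>> play_rows(motion=[{"x": 0, "y": 0, "z": 0, "rx": 0, "ry": 0, "rz": -0.5}, {"x": 0, "y": 0, "z": 0, "rx": 0, "ry": 0, "rz": -0.5}, {"x": 0, "y": 0, "z": 0, "rx": 0, "ry": 0, "rz": -0.5}, {"x": 0, "y": 0, "z": 0, "rx": 0, "ry": 0, "rz": 0}, {"x": 0, "y": 0, "z": 0, "rx": 0, "ry": 0, "rz": 0}, {"x": 0, "y": 0, "z": -0.04, "rx": 0, "ry": 0, "rz": 0}, {"x": 0, "y": 0, "z": -0.04, "rx": 0, "ry": 0, "rz": 0}, {"x": 0, "y": 0, "z": -0.04, "rx": 0, "ry": 0, "rz": 0}, {"x": 0, "y": 0, "z": -0.04, "rx": 0, "ry": 0, "rz": 0}, {"x": 0, "y": 0, "z": -0.04, "rx": 0, "ry": 0, "rz": 0}, {"x": 0, "y": 0, "z": 0, "rx": 0, "ry": 0, "rz": 0}])

```text
clock: 20.52
tool_pos: [0.5056, -0.0081, 0.1051]
orientation: [-180.0, 0.0, 100.6]
force: [-1.8, 0.3, -0.5]
opening: 0.0571
gripper_force: 30.0
```

```bash
python3 - <<'E'
from h import *
o=ctrl.get_obs(); print(o["moment"].round(3),o["force"].round(1),o["joint_pos"].round(1))
b=cams.snapshot("side")
c=cv2.resize(b[140:240,220:320],(500,500),interpolation=2)
a=cv2.imread("pics/m4.png"); cv2.imwrite("pics/m5.png",np.hstack([a[250:,130:380],c[250:,130:380]]))
E
```

```text
[ 0.507  0.511 -0.159] [-1.8  0.3 -0.5] [ 21.4  11.4 -29.8   0.  -48.8 169.2]
```

View pics/m5.png

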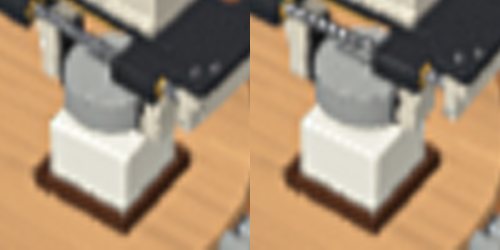

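The force is only the lid's weight (-0.5 N) and the jar hasn't moved between the two halves, with its front corner at (125,155) in each. The lid is free, so I'll lift another 14 mm.

>>> play_rows(motion=[{"x": 0, "y": 0, "z": -0.08, "rx": 0, "ry": 0, "rz": 0}, {"x": 0, "y": 0, "z": -0.08, "rx": 0, "ry": 0, "rz": 0}, {"x": 0, "y": 0, "z": -0.08, "rx": 0, "ry": 0, "rz": 0}, {"x": 0, "y": 0, "z": -0.08, "rx": 0, "ry": 0, "rz": 0}, {"x": 0, "y": 0, "z": -0.08, "rx": 0, "ry": 0, "rz": 0}, {"x": 0, "y": 0, "z": -0.08, "rx": 0, "ry": 0, "rz": 0}, {"x": 0, "y": 0, "z": -0.08, "rx": 0, "ry": 0, "rz": 0}, {"x": 0, "y": 0, "z": 0, "rx": 0, "ry": 0, "rz": 0}, {"x": 0, "y": 0, "z": 0, "rx": 0, "ry": 0, "rz": 0}, {"x": 0, "y": 0, "z": 0, "rx": 0, "ry": 0, "rz": 0}, {"x": 0, "y": 0, "z": 0, "rx": 0, "ry": 0, "rz": 0}])

```text
clock: 21.95
tool_pos: [0.5058, -0.008, 0.119]
orientation: [-180.0, 0.0, 100.6]
force: [-0.2, 0.0, 0.2]
opening: 0.0573
gripper_force: 30.0
```

```bash
python3 - <<'E'
from h import *
o=ctrl.get_obs(); print(o["moment"].round(3),o["force"].round(1),o["tool_pos"])
cv2.imwrite("pics/m6.png",cv2.resize(cams.snapshot("side")[140:240,220:320],(500,500),interpolation=2))
E
```

```text
[-0.065  0.005 -0.009] [-0.2  0.   0.2] [ 0.50582695 -0.00797679  0.11901828]
```

View pics/m6.png

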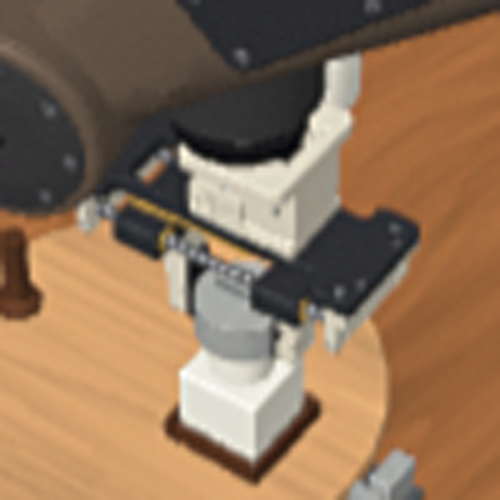

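The lid is held level at (235,320) with the jar's neck showing at (238,365). The jar is still seated in its well, and the turntable is at its stop. I'm handing in.

```bash
python3 -c "
from plant import workorder
print(workorder.close_job())"
```

```text
the job is handed in; nothing more can be done
None
```

I turned the turntable to its stop and unscrewed the lid with the jar seated; the lid is now held level about 19 mm above its screwed-on height, and the job is handed in (no verdict was returned).

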